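Refit the end roller of a packing-bench roller track

TASK

Put the loose roller back into the empty end place of the roller track under the wire shelf: its axle is sprung at one end, so press it in to get the roller between the two end brackets, and let it spring out until both axle ends sit fully home in the brackets' sockets. The right bracket was set by hand and may not be quite opposite the left one, so feel for its socket; leave the fittings and tools on the bench where they are.

Things in the scene. Friction and masses are not known exactly. Their poses are not given: they have to be found in the camera images.
- roller: loose conveyor roller on the bench: steel tube 40 across, 134 long, about 330 g, with a round steel axle stub, 12 across, flat-ended with a hardly broken edge, at each end. Origin: centre of the tube, on its axis; y runs along the axis to the sprung stub (x, z turn as it rolls). The -y stub is fixed, 22 long; the +y stub has a brass collar, is sprung and is 37 long when free: 193 over all
- plunger (a joint): how far the sprung stub is pushed into the roller (m): 0 free, 0.020 fully in. It takes about 3 N to start it and 3.5 N more for each further 10 mm (10 N fully in); about 0.005 when fitted
- sprung_tip (a point): centre of the sprung stub's end face, on the roller's axis (axes as the roller's)
- fixed_tip (a point): centre of the fixed stub's end face, on the roller's axis, 89 from the roller's origin
- track: short gravity roller track fixed to the bench. Origin: on the bench under the middle of the empty end place nearest the operator; x along the track, away from the operator, y across to the left, z up. Like rollers are in place at x = 75, 150, 225; all axes 160 above the bench. Rails (inner faces y = +-105) from x = 45 to 265. The empty place has an end bracket each side, block faces 170 apart
- left_mouth (a point): centre of the mouth of the left bracket's socket, axes as the track's. The bracket is a white nylon block, 60 long (x), 28 high, 14 thick (y), on a steel plate 140 x 30 x 5; the socket in the middle of the block's inner face is round, blind, 16 across, 9 deep along +y. The left bracket is square to the track
- right_square (a point): point straight across from left_mouth in the plane of the right block's inner face, axes as the track's. The right bracket mirrors the left (socket 9 deep along -y) but is bolted through a slot and set by hand: its socket is at this height and its face in this plane, but its centre lies anywhere up to 12 from this point either way along x
- shelf_edge (a point): middle of the front lower edge of the wire shelf over the track, axes as the track's: 360 above the bench. The shelf reaches 190 back (+x) and 160 to each side, carries goods, and stands on two posts 190 back, 160 to each side. The empty end place lies 35 behind (+x of) this edge, so the tool must lean in from the operator's side
- tee: white plastic pipe tee lying on the bench near the roller, run 90 long, 42 across, branch 48; origin under its middle
- elbow: white plastic 90-degree elbow lying on the bench near the roller, legs 50 long, 40 across; origin under its bend
- wrench: steel wrench 200 long lying flat on the bench in front of the track; origin under its middle
- coupling: black plastic pipe coupling standing on end, 60 across, 55 high; origin at its foot
- offcut: white plastic pipe offcut standing on end, 42 across, 110 high; origin at its foot
- cement: closed tin, 72 across, 100 high; origin at its foot
Mind the look-alikes: they are no part of the job. What is shaped like the roller but blue is not meant.

How it is judged:
At the end, for the whole second after the job is handed in: The roller rests between the brackets, one axle tip 5 mm or more deep in the left socket (within 4 mm of its axis), the other 5 to 12 mm past the right block's inner face, within 4 mm of the socket's height and 16 mm of straight across; either way round (((x of sprung_tip in the frame of left_mouth between -0.004 and 0.004 m and z of sprung_tip in the frame of left_mouth between -0.004 and 0.004 m and y of sprung_tip in the frame of left_mouth above 0.005 m and x of fixed_tip in the frame of right_square between -0.016 and 0.016 m and z of fixed_tip in the frame of right_square between -0.004 and 0.004 m and y of fixed_tip in the frame of right_square between -0.012 and -0.005 m) or (x of fixed_tip in the frame of left_mouth between -0.004 and 0.004 m and z of fixed_tip in the frame of left_mouth between -0.004 and 0.004 m and y of fixed_tip in the frame of left_mouth above 0.005 m and x of sprung_tip in the frame of right_square between -0.016 and 0.016 m and z of sprung_tip in the frame of right_square between -0.004 and 0.004 m and y of sprung_tip in the frame of right_square between -0.012 and -0.005 m)) and linear speed of roller below 0.02 m/s); the robot touches nothing.
It fails at once if a fitting or tool on the bench was pushed more than 30 mm from its place (distance of any of tee, elbow, wrench, coupling, offcut, cement from where it was at the start of the episode above 0.03 m).
It also fails if it takes over 58 s, if anything falls off the work surface, if the arm or the gripper's body presses on something with over 40 N, if the wrist force passes 120 N, or if a joint passes its speed limit or range.

ROBOT

A 6-joint arm with a two-finger parallel gripper is mounted at the origin on the work surface. World frame = base frame: x ahead of the robot, y to its left, z up, the work surface at z = 0. Lengths are in m, angles in rad, forces in N, time in s.
With the tool pointing down it reaches from about 0.325 to 0.75 m from the base axis. Payload 7.6 kg.
Tool frame: the origin (TCP) lies on the centre line of the jaws, within the pads' length; the fingertips stand 11 mm ahead of it and the grasp point (between the pads) lies 8 mm behind it; z points along the fingers, x is the direction in which the jaws open and shut, and the axes are right-handed (so a half turn about z gives the same grasp; the last joint's range is limited). The gripper opens to 85 mm and grips with 20 to 120 N. Pads are 22 mm wide; open, the fingers measure 114 mm over their backs; the gripper's body (76 mm by 85 mm) begins 54 mm behind the grasp point. The pads swing forward as they close: fully open they stand 13 mm farther back than shut.
Start: joints at [1.1, 0.052, 1.401, -0, 1.689, -0.07], TCP at [0.205, 0.483, 0.242] pointing down, gripper open.
Joint ranges: [-2.9, 2.9], [-0.91, 2.17], [0.12, 2.37], [-1.06, 4.2], [0.26, 2.73], [-2.93, 2.93]. Speed limits (rad/s): [2.57, 2.57, 3.01, 3.14, 3.14, 3.14].

INTERFACE

Orientations are given as [roll, pitch, yaw] about the fixed x, y, z axes, in that order (R = Rz(yaw) Ry(pitch) Rx(roll)).
In Python, from cell import status, eyes, finish_job gives the robot as it stands.
- The arm moves only by the tool servo_tool, never from a script. Its argument "series" is a list of rows, each a list of 3 entries, a list of its own where there are three numbers: the shift along the tool's x, y, z in mm, then the turn, a rotation vector about the tool's x, y, z in rad, then the finger opening in mm, from 0 to 85.4. A call has 1 to 12 rows; each row shifts and turns the commanded pose from where the row before left it, along the tool's axes as they then stand; what a row does not reach is not made up. A row lasts 1/8 s, in which the tool goes at most 62.5 mm and 10.7 degrees, less where a joint would pass 70% of its speed; a pose out of reach is approached as far as the arm can. A call with a gripper value outside its range is refused whole. The fingers move at their own pace and stop on an object; the grip force is fixed at half the most. Time passes only in rows, so rows that do not move let the fingers close. It gives the time, the measured TCP pose, the force and the opening at its end, in the units of the state.
- status.get_state(): the state, without advancing time (a new reading comes with each control period).
- eyes.camera(name): name is "scene" or "top"; returns a dict with "pixels" (480x640x3 uint8, blue, green, red), "mtx" (3x3 intrinsics, pixels), "dist_coeffs" ([k1, k2, p1, p2, k3] as OpenCV has them; the pictures are not rectified), "extrinsics" (4x4, takes a point from camera to world coordinates). Camera axes: x right, y down, z forward; pixel columns grow to the right and rows downward; lengths in m; the calibration is good to about 2 mm. A picture is of the moment at which its call begins. There is no depth.
- finish_job(): hands the job in, once; it reports no verdict.
The state is a dict: "time_s": time; "joint_pos": joint angles; "joint_vel": joint speeds; "joint_torque": joint torques, N m; "position": TCP position; "orientation": TCP orientation; "contact_force": force on the tool from outside, world axes, zero at the start; "moment": the same for the moment, N m; "opening": finger opening in m.
Only numpy, scipy, OpenCV 4.12 (cv2) and the standard library are available. Lean on these libraries where they do the work, as an engineer would, in place of code of your own. Each camera call takes 0.05 s, during which the arm holds its last target. There are 200 camera calls.

## Working session

There is one attempt and no reset: what is moved stays moved. The work goes in short steps, Python scripts to look and compute and a tool call to move; the robot and the scene stay as the last step left them, time stands still between calls to the robot, and variables do not carry over. Pictures are saved under pics/ and viewed, about 8 in all and at most 12, crops included, and the job is handed in when it is done.

Besides the shell and the picture viewer there is one more tool, called after "Call:" as name(argument=value, ...), one argument or row to a line, values as JSON. servo_tool: Moves the arm, as the interface text tells. Its arguments: {"type":"object","properties":{"series":{"type":"array"}},"required":["series"]}

```bash
ls; mkdir -p pics; python3 - <<'E'
from cell import status, eyes
import cv2,numpy as np
for n in("scene","top"):
    c=eyes.camera(n); cv2.imwrite(f"pics/{n}0.png",c["pixels"]); print(n,np.round(c["mtx"],1).tolist(),c["dist_coeffs"],np.round(c["extrinsics"],3).tolist())
print(status.get_state())
E
```

```text
pics
scene [[495.5, 0.0, 315.3], [0.0, 495.5, 238.5], [0.0, 0.0, 1.0]] [0.01172233 0.         0.         0.         0.        ] [[-0.997, -0.041, 0.068, 0.446], [-0.077, 0.704, -0.706, 0.872], [-0.019, -0.709, -0.705, 1.135], [0.0, 0.0, 0.0, 1.0]]
top [[477.2, 0.0, 318.1], [0.0, 477.2, 236.7], [0.0, 0.0, 1.0]] [-0.1305888  0.         0.         0.         0.       ] [[-0.013, -0.985, 0.17, 0.32], [-1.0, 0.011, -0.014, -0.008], [0.011, -0.17, -0.985, 1.436], [0.0, 0.0, 0.0, 1.0]]
{'time_s': 0.1, 'joint_pos': array([ 1.09975564e+00,  5.27678809e-02,  1.40160746e+00,  2.37707014e-05,
        1.68860955e+00, -7.03089768e-02]), 'joint_vel': array([ 7.66026714e-05, -1.83253770e-03, -2.63962103e-03,  4.87734545e-05,
       -1.86463328e-03,  1.61976517e-04]), 'joint_torque': array([ 6.26409692e-04, -3.82583070e+01, -3.60984850e+01, -1.08577822e-04,
        4.76485220e-03,  3.56271778e-05]), 'position': array([0.20466182, 0.48319321, 0.24156767]), 'orientation': array([-3.14147130e+00,  1.38713996e-03,  1.17006748e+00]), 'contact_force': array([ 0.37324776, -0.0218882 , -0.52830709]), 'moment': array([0.03392167, 0.05333723, 0.01402424]), 'opening': 0.08558010483900476}
```

View pics/scene0.png

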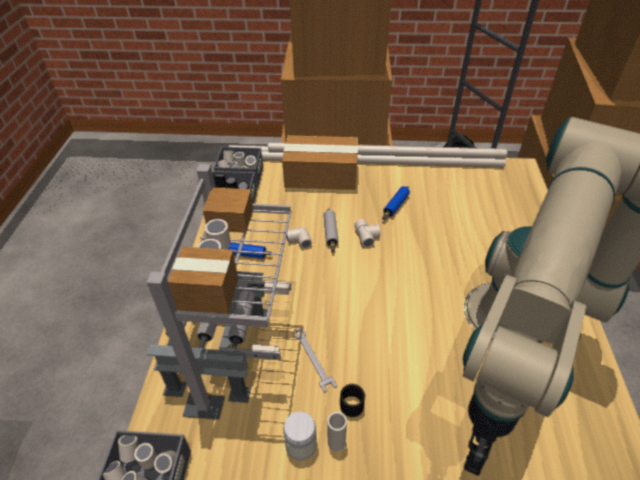

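View pics/top0.png

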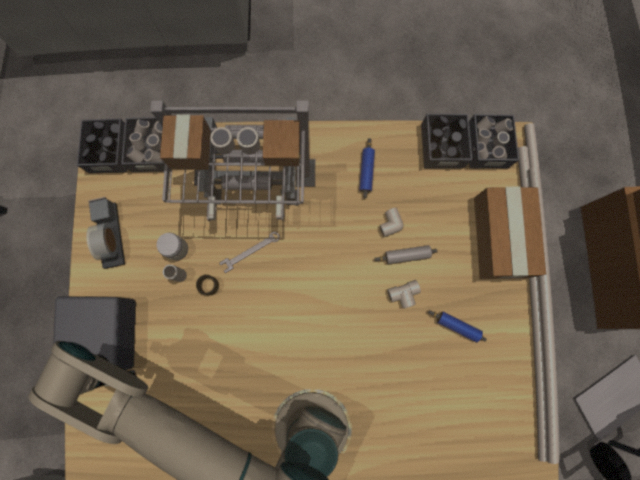

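Scene view: grey roller at (331,229), elbow (300,237), tee (367,232), blue rollers (397,203) and (247,250). Top view: grey roller at (408,255), blue look-alikes at (367,170) and (460,326), elbow (391,222), tee (403,292), bracket blocks at about (212,208) and (280,208). I choose the grey steel one at top (408,255) and will check it in close crops.

```bash
python3 - <<'E'
import cv2,numpy as np
s=cv2.imread("pics/scene0.png");t=cv2.imread("pics/top0.png")
def z(i,x,y,w,h,W=400,H=300): return cv2.resize(i[y:y+h,x:x+w],(W,H),interpolation=cv2.INTER_CUBIC)
a=np.hstack([z(t,360,215,100,75),z(s,285,190,100,75)])
b=np.hstack([z(t,185,170,120,90),z(s,200,270,120,90)])
cv2.imwrite("pics/crop1.png",np.vstack([a,b]))
E
```

```text
(no output)
```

View pics/crop1.png

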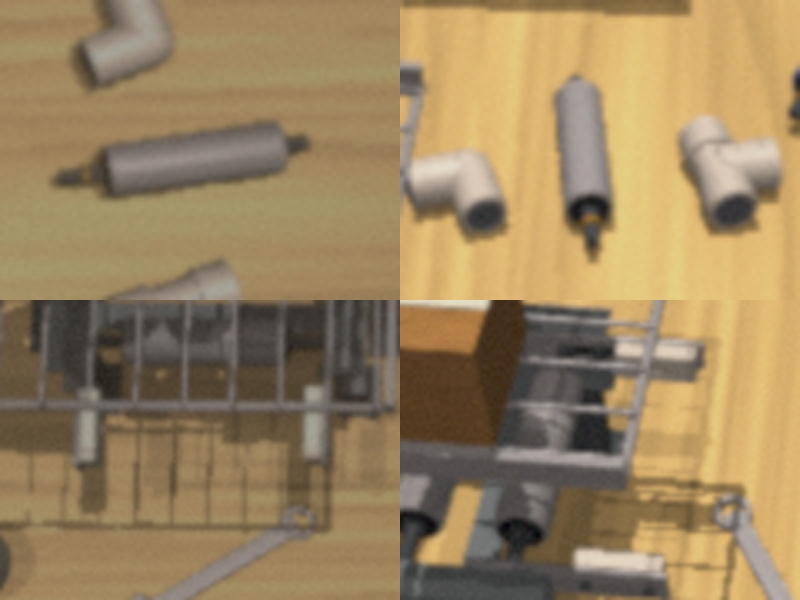

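The crop confirms it: a grey steel roller with its brass collar (sprung end) on the +y side, tips at about top px (374,260) and (437,251). The bracket blocks sit at about top px (211.5,208) and (279.5,208).

```bash
cat > h.py <<'E'
import numpy as np,cv2
from cell import status,eyes
from scipy.spatial.transform import Rotation as R
def cam(n): return eyes.camera(n)
def cast(c,uv,z):
    p=cv2.undistortPoints(np.array(uv,float).reshape(-1,1,2),c["mtx"],np.array(c["dist_coeffs"],float)).reshape(-1,2)
    E=np.array(c["extrinsics"]); d=np.c_[p,np.ones(len(p))]@E[:3,:3].T; o=E[:3,3]
    return o+d*((z-o[2])/d[:,2])[:,None]
def proj(c,P):
    E=np.linalg.inv(np.array(c["extrinsics"])); 
    return cv2.projectPoints(np.array(P,float).reshape(-1,3),cv2.Rodrigues(E[:3,:3])[0],E[:3,3],c["mtx"],np.array(c["dist_coeffs"],float))[0].reshape(-1,2)
def st():
    s=status.get_state(); print(round(s["time_s"],2),"p",np.round(s["position"]*1000,1),"rpy",np.round(s["orientation"],3),"F",np.round(s["contact_force"],1),"M",np.round(s["moment"],2),"op",round(s["opening"]*1000,1),"q",np.round(s["joint_pos"],2)); return s
def rows(target_p,target_R):
    "shift in current tool frame (mm) and rotvec in tool frame"
    s=status.get_state(); Rc=R.from_euler("xyz",s["orientation"])
    print("shift",np.round(Rc.inv().apply(np.array(target_p)-s["position"])*1000,1),"rot",np.round((Rc.inv()*target_R).as_rotvec(),3))
E
python3 - <<'E'
from h import *
t=cam("top");s=cam("scene")
# roller
print("tips",cast(t,[(373.75,260),(437,251.25),(386.25,258),(431.25,252)],.02).round(4).tolist())
hs=cv2.cvtColor(t["pixels"],cv2.COLOR_BGR2HSV).astype(int)
# blocks
def blob(c,x,y,w,h,thr,z):
    p=c["pixels"][y:y+h,x:x+w].astype(int)
    m=(p.min(2)>thr).astype(np.uint8)
    m=np.uint8(m*255); k=max(cv2.findContours(m,cv2.RETR_EXTERNAL,cv2.CHAIN_APPROX_NONE)[0],key=cv2.contourArea)
    r=cv2.minAreaRect(k); b=cv2.boxPoints(r)+[x,y]; print(np.round(r[0]+np.array([x,y]),1),np.round(r[1],1),r[2],"\n",cast(t if c is t else s,b,z).round(4).tolist())
for a in [(t,200,190,25,40,110,.174),(t,270,190,25,40,110,.174),(s,245,336,40,20,170,.174),(s,258,275,40,25,170,.174)]:
    blob(*a)
p=t["pixels"]
for r in range(190,226,2): print(r,p[r,205:220].min(1),p[r,272:288].min(1))
E
```

```text
tips [[0.492, -0.1936, 0.02], [0.5159, -0.3875, 0.02], [0.4975, -0.2315, 0.02], [0.5139, -0.3696, 0.02]]
[210.7 210.1] [ 4.5 14.3] 4.763641834259033 
 [[0.596, 0.273, 0.174], [0.6357, 0.2709, 0.174], [0.6345, 0.2585, 0.174], [0.5948, 0.2607, 0.174]]
[278.5 210. ] [12.  5.] 90.0 
 [[0.6297, 0.0876, 0.174], [0.6296, 0.074, 0.174], [0.5962, 0.074, 0.174], [0.5963, 0.0875, 0.174]]
[265.  347.7] [24.2  4.3] 4.085616588592529 
 [[0.6519, 0.2701, 0.174], [0.6531, 0.2588, 0.174], [0.5977, 0.2598, 0.174], [0.5969, 0.271, 0.174]]
[281.  284.5] [8. 3.] 0.0 
 [[0.6216, 0.0845, 0.174], [0.6229, 0.0748, 0.174], [0.6026, 0.0735, 0.174], [0.6015, 0.0833, 0.174]]
190 [49 52 51 50 53 64 85 84 47 35 29 31 35 35 44] [51 51 50 49 53 52 51 49 50 55 68 80 77 65 62 64]
192 [62 60 53 48 54 60 86 81 52 31 34 33 27 32 34] [52 51 54 50 51 51 52 50 45 51 69 80 66 56 47 51]
194 [61 60 59 57 52 59 87 79 50 35 33 28 28 33 35] [51 51 52 53 50 54 58 54 53 63 79 91 74 54 45 44]
196 [ 61  62  64  73  81  87 101  99  90  67  47  37  36  35  35] [ 46  47  45  59  91 116 125 122 119 109 105  95  73  51  44  50]
198 [ 58  
[... 1028 characters left out ...]
  67  75  88  93]
214 [ 58  70  90 109 120 130 134 126  97  73  57  61  82  91  94] [ 60  62  67  87 120 142 146 145 131 115  99  78  74  79  90  91]
216 [ 74  81 101 114 123 132 134 128  95  69  60  66  81  90  92] [ 63  65  67  79 105 121 122 123 116 102  89  69  64  79  89  92]
218 [ 79  89 100  96  89  89  92  86  74  64  57  65  80  90  93] [62 60 62 65 63 68 68 71 75 79 81 63 64 75 90 86]
220 [81 90 82 70 55 55 59 57 60 57 59 64 86 91 90] [59 59 58 60 58 58 66 72 73 72 61 55 62 73 83 85]
222 [87 91 93 90 71 61 64 64 59 61 60 69 87 95 94] [59 58 62 60 55 59 70 75 73 78 62 64 70 82 84 82]
224 [82 91 94 91 76 61 60 59 58 58 58 68 81 92 95] [57 53 55 57 57 59 70 76 77 76 59 61 72 81 81 83]
```

```bash
python3 - <<'E'
from h import *
t=cam("top");s=cam("scene")
def cross(v,i0,i1,hi,lo):
    th=(hi+lo)/2; 
    st=1 if i1>i0 else -1
    for i in range(i0,i1,st):
        a,b=v[i],v[i+st]
        if (a-th)*(b-th)<=0 and a!=b: return i+st*(a-th)/(a-b)
T=t["pixels"].astype(float).min(2)
L=[(cross(T[r-1:r+2].mean(0),211,218,145,62),r) for r in (205,208,211,214)]
Rr=[(cross(T[r-1:r+2].mean(0),278,271,148,60),r) for r in (206,209,212,214)]
print(cast(t,L,.174).round(4)[:,:2].tolist(),cast(t,Rr,.174).round(4)[:,:2].tolist())
vl=T[:,210:213].mean(1);vr=T[:,277:280].mean(1)
print(vl[190:224].round(),vr[190:224].round())
# shelf front wire in top, and side view
for c in (172,180,195,225,240,260,292,300): print(c,T[194:212,c].round())
S=s["pixels"].astype(float).min(2)
print(S[340:356,244:284].astype(int)); print(S[278:298,258:296].astype(int))
E
```

```text
[[0.6292, 0.2593], [0.6208, 0.2589], [0.6125, 0.2589], [0.6041, 0.2596]] [[0.6241, 0.0883], [0.6158, 0.0883], [0.6074, 0.0884], [0.6019, 0.0886]]
[ 77.  78.  76.  77.  75.  81.  96. 114. 119. 116. 105.  97. 100. 118.
 136. 141. 139. 140. 140. 141. 140. 141. 142. 138. 130. 125. 131. 121.
  90.  61.  55.  60.  63.  59.] [ 50.  51.  53.  50.  57.  82. 121. 141. 144. 139. 126. 119. 106. 108.
 131. 143. 145. 146. 146. 147. 146. 147. 147. 146. 144. 134. 122.  95.
  68.  64.  66.  70.  68.  69.]
172 [ 91.  95.  88.  92.  91.  98. 110. 107.  91.  84.  91.  92.  93.  93.
  85.  86.  87.  87.]
180 [ 70.  70.  69.  74.  78.  89. 101. 105.  87.  68.  70.  71.  74.  72.
  66.  60.  58.  58.]
195 [64. 65. 66. 67. 65. 76. 90. 94. 82. 61. 59. 58. 59. 59. 53. 56. 59. 57.]
225 [ 80.  87.  98. 100. 104.  99. 102.  92.  82.  62.  54.  61.  77.  83.
  74.  64.  71.  80.]
240 [ 99.  98.  97.  94.  96.  99. 103. 102.  92.  69.  62.  62.  78.  75.
  69.  65.  81.  92.]
260 [ 49.  51.  46.  50.  49.  55.  85. 109.  99.  77.  56.  60.  58.  60.
  61.  62.  61.  61.]
292 [87. 89. 88. 81. 63. 45. 60. 90. 99. 78
[... 5266 characters left out ...]
  93  95  94  95  90  88  84  88  97 101  99 100 101
  109 124]
 [ 63  63  65  60  59  64  82 102 109 103  98 103 119 146 150 135 107 101
  103 105 104 102 103 101 102 101 101  99  94  97  96 102 104 104 102 107
  111 121]
 [ 66  60  63  64  64  68  90 106 108 101 102 104 119 145 150 127 105 108
  111 110 111 110 110 113 113 114 113 117 117 111 104 107 107 108 101 102
  116 125]
 [ 56  60  59  67  70  77  95 110 110 103 102 102 121 145 148 124 111 108
  108 112 113 111 111 115 117 117 118 121 120 114 111 109 110 107 105 105
  119 125]
 [ 48  45  55  67  82  92 105 109 109 105 103 109 126 146 145 122 113 109
  109 113 108 113 115 114 116 118 117 120 118 114 107 108 108 109 101 112
  120 125]]
```

```bash
python3 - <<'E'
from h import *
t=cam("top");s=cam("scene")
f=lambda c,u,z:cast(c,u,z).round(4)[:,:2].tolist()
print("shelf",f(t,[(172,200.3),(180,200.5),(195,200.7),(260,201.4),(292,201.8)],.363))
print("L top",f(t,[(211,196),(210.7,217.7)],.174))
print("R top",f(t,[(278.3,195.4),(278,216.55)],.174))
print("L sc",f(s,[(251.85,347.3),(278.4,348.8)],.174))
print("R sc",f(s,[(264.1,284.3),(288.4,285.5)],.174))
E
```

```text
shelf [[0.5958, 0.3172], [0.595, 0.2981], [0.5939, 0.2625], [0.59, 0.1104], [0.5882, 0.0363]]
L top [[0.6547, 0.2662], [0.5939, 0.2653]]
R top [[0.6538, 0.0814], [0.5948, 0.0821]]
L sc [[0.6547, 0.2659], [0.5943, 0.2659]]
R sc [[0.6548, 0.081], [0.5931, 0.0812]]
```

Left mouth is at about (0.6245, 0.259, 0.160) in both views, and the right block centre at about x 0.6242, so the right socket is about +4 mm off straight across (track yaw about −0.027). The roller centre is at about (0.505, −0.299) with its axis 0.123 rad off +y. Moving to hover over it.

Call:
servo_tool(
  series=[
    [[0,0,0],[0,0,0.1745],85],
    [[0,0,0],[0,0,0.1745],85],
    [[0,0,0],[0,0,0.1745],85],
    [[0,0,0],[0,0,0.1745],85],
    [[0,0,0],[0,0,0.1745],85],
    [[0,0,0],[0,0,0.1745],85],
    [[14.4,58.1,0],[0,0,0],85],
    [[14.4,58.1,0],[0,0,0],85],
    [[14.4,58.1,0],[0,0,0],85],
    [[14.4,58.1,0],[0,0,0],85],
    [[14.4,58.1,0],[0,0,0],85],
    [[14.4,58.1,0],[0,0,0],85],
  ],
)

```text
time_s: 1.9
position: [0.3336, 0.1463, 0.2425]
orientation: [-3.141, -0.001, 0.123]
contact_force: [1.5, -0.2, 0.5]
opening: 0.0851
```

Call:
servo_tool(
  series=[
    [[14.4,58.1,0],[0,0,0],85],
    [[14.4,58.1,0],[0,0,0],85],
    [[14.4,58.1,0],[0,0,0],85],
    [[14.4,58.1,0],[0,0,0],85],
    [[14.4,58.1,0],[0,0,0],85],
    [[14.4,58.1,0],[0,0,0],85],
    [[14.4,58.1,0],[0,0,0],85],
    [[14.4,58.1,0],[0,0,0],85],
    [[0,0,0],[0,0,0],85],
    [[0,0,0],[0,0,0],85],
  ],
)

```text
time_s: 3.15
position: [0.5046, -0.2988, 0.2421]
orientation: [-3.141, 0.0, 0.123]
contact_force: [0.8, 0.4, 0.3]
opening: 0.0849
```

```bash
python3 - <<'E'
from h import *
st(); rows([.505,-.299,.10],R.from_euler("xyz",[np.pi,0,.123]))
E
```

```text
3.15 p [ 504.6 -298.8  242.1] rpy [-3.141  0.     0.123] F [0.8 0.4 0.3] M [0.   0.   0.01] op 84.9 q [-0.6   0.23  1.21  0.    1.71 -0.72]
shift [  0.4   0.4 142.1] rot [-0.001  0.    -0.   ]
```

Call:
servo_tool(
  series=[
    [[0,0,50],[0,0,0],85],
    [[0,0,50],[0,0,0],85],
    [[0,0,50],[0,0,0],85],
    [[0,0,30],[0,0,0],85],
    [[0,0,25],[0,0,0],85],
    [[0,0,20],[0,0,0],85],
    [[0,0,0],[0,0,0],85],
    [[0,0,0],[0,0,0],30],
    [[0,0,0],[0,0,0],30],
    [[0,0,0],[0,0,0],30],
    [[0,0,0],[0,0,0],30],
    [[0,0,0],[0,0,0],30],
  ],
)

```text
time_s: 4.65
position: [0.5055, -0.2996, 0.0188]
orientation: [3.14, -0.002, 0.123]
contact_force: [0.4, 0.6, 6.5]
opening: 0.0378
```

Call:
servo_tool(
  series=[
    [[0,0,0],[0,0,0],30],
    [[0,0,0],[0,0,0],30],
    [[0,0,-30],[0,0,0],30],
    [[0,0,-50],[0,0,0],30],
    [[0,0,-50],[0,0,0],30],
    [[0,0,-50],[0,0,0],30],
    [[0,0,-50],[0,0,0],30],
    [[0,0,-20],[0,0,0],30],
    [[0,0,0],[0,0,0],30],
    [[0,0,0],[0,0,0],30],
  ],
)

```text
time_s: 5.9
position: [0.5042, -0.2989, 0.265]
orientation: [-3.139, 0.003, 0.123]
contact_force: [0.0, 0.1, -3.3]
opening: 0.0382
```

```bash
python3 - <<'E'
from h import *
st()
t=cam("top");s=cam("scene");cv2.imwrite("pics/t1.png",t["pixels"]);cv2.imwrite("pics/s1.png",s["pixels"])
def z(i,x,y,w,h,W=400,H=300): return cv2.resize(i[y:y+h,x:x+w],(W,H),interpolation=cv2.INTER_CUBIC)
cv2.imwrite("pics/crop2.png",np.hstack([z(t["pixels"],330,180,160,120),z(s["pixels"],260,120,160,120)]))
E
```

```text
5.9 p [ 504.2 -298.9  265. ] rpy [-3.139e+00  3.000e-03  1.230e-01] F [ 0.   0.1 -3.3] M [-0.05  0.02  0.07] op 38.2 q [-0.6   0.22  1.17  0.    1.75 -0.72]
```

View pics/crop2.png

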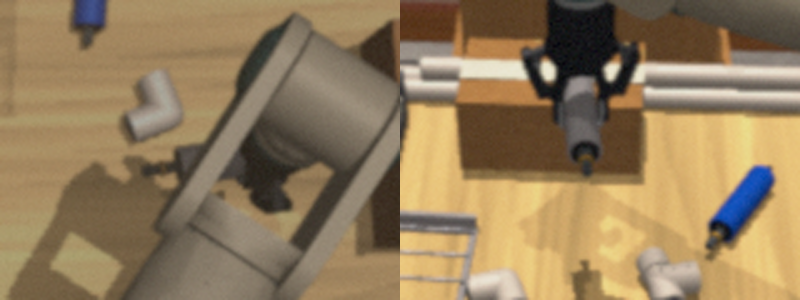

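Roller is held (3.3 N weight). Sprung tip appears at scene px (334.8,188.8) and top px (388,247.2). I triangulate it to get the offset in hand.

```bash
cat >> h.py <<'E'
def tri(cs,uvs):
    A=np.zeros((3,3));b=np.zeros(3);O=[]
    for c,uv in zip(cs,uvs):
        p=cast(c,[uv],0)[0];o=np.array(c["extrinsics"])[:3,3];d=(p-o)/np.linalg.norm(p-o);M=np.eye(3)-np.outer(d,d);A+=M;b+=M@o;O.append((o,d,M))
    X=np.linalg.solve(A,b); print("tri",X.round(4),"resid mm",[round(np.linalg.norm(M@(X-o))*1e3,1) for o,d,M in O]); return X
E
python3 - <<'E'
from h import *
t=cam("top");s=cam("scene")
S=status.get_state();Rc=R.from_euler("xyz",S["orientation"])
X=tri([s,t],[(334.8,188.8),(388,247.2)]); print("tip in tool",Rc.inv().apply(X-S["position"])*1e3)
# refine: tip end in top picture
p=t["pixels"].astype(int).min(2); print(p[242:252,380:400])
p=s["pixels"].astype(int).min(2); print(p[178:194,328:342])
E
```

```text
tri [ 0.4925 -0.1983  0.2637] resid mm [np.float64(1.6), np.float64(1.6)]
tip in tool [   0.53921979 -101.32243812    2.22277047]
[[ 81  74  78  76  76  79  82  86  98 101  97  98  98  98 101 100 101 102
   95  66]
 [ 68  65  64  60  63  65  68  74  85  89  98  97 100  99  96  93  94  94
   89  64]
 [ 65  61  62  60  61  63  66  68  70  79  85  88  86  75  70  69  71  76
   70  52]
 [ 66  64  61  61  61  56  60  61  62  57  66  68  66  56  46  50  53  54
   51  49]
 [ 79  69  61  63  64  60  53  52  50  48  49  54  50  48  43  50  47  46
   50  48]
 [ 84  70  64  62  60  62  54  49  47  42  46  47  46  48  46  44  43  43
   44  48]
 [ 94  81  69  64  62  59  53  46  43  45  48  45  45  47  46  40  45  50
   53  57]
 [ 94  92  80  63  64  62  55  50  47  43  49  51  57  54  54  51  60  66
   71  76]
 [ 92  88  77  65  63  60  51  50  44  51  54  64  78  79  71  69  78  86
   88  86]
 [ 90  80  69  58  55  58  60  57  59  56  63  68  80  89  87  88  90  91
   93  86]]
[[ 74  52  34  28  27  26  28  27  15  27  41  61  70  50]
 [ 63  32  22  35  39  44  42  38  30  23  28  49  65  46]
 [ 48  17  20  38  45  50  56  47  35  26  17  48  65  46]
 [ 42  14  28  41  45  42  41  46  39  25  21  42  63  47]
 [ 49  30  29  35  33  35  33  33  30  24  25  49  58  44]
 [ 54  42  31  28  30  28  38  34  30  31  43  51  46  42]
 [ 53  46  42  33  37  44  46  42  36  46  51  50  39  40]
 [ 48  41  52  43  41  45  51  50  44  41  44  38  40  39]
 [ 36  40  39  32  42  48  47  51  45  43  37  41  40  36]
 [ 41  38  36  40  40  49  48  51  48  41  39  38  40  37]
 [ 40  40  44  43  48  46  48  47  46  43  44  41  42  38]
 [ 60  55  53  59  55  48  50  53  52  55  54  55  55  49]
 [ 67  71  70  64  62  58  59  60  61  66  65  65  68  67]
 [ 71  72  70  70  67  65  66  68  69  69  73  71  69  69]
 [ 75  74  70  76  76  76  74  75  70  72  73  74  72  75]
 [102  97  94  93  89  90  93  91  80  83  83  85  85  87]]
```

```bash
cat >> h.py <<'E'
def Rp(a=.785,phi=.16,psi=0.): # lean, fixed end up, yaw of axis
    return R.from_euler("z",psi)*R.from_euler("x",-phi)*R.from_euler("y",-a)*R.from_euler("x",np.pi)
E
python3 - <<'E'
from h import *
s=st();Rt=Rp(); rows(s["position"],Rt)
for T in ([.518,.14,.285],[.6245,.142,.1765]): print(Rt.inv().apply(np.array(T)-s["position"])*1e3)
E
```

```text
6.1 p [ 504.4 -298.9  265.8] rpy [-3.14e+00  2.00e-03  1.23e-01] F [ 0.6  0.2 -2.9] M [-0.08  0.01 -0.03] op 38.0 q [-0.6   0.22  1.17  0.    1.75 -0.72]
shift [0. 0. 0.] rot [-0.201  0.774  0.053]
[  72.48180151 -430.25503246  -53.28340153]
[  72.3328867  -449.51551244   97.53938102]
```

Call:
servo_tool(
  series=[
    [[0,0,0],[-0.0402,0.1548,0.0106],30],
    [[0,0,0],[-0.0402,0.1548,0.0106],30],
    [[0,0,0],[-0.0402,0.1548,0.0106],30],
    [[0,0,0],[-0.0402,0.1548,0.0106],30],
    [[0,0,0],[-0.0402,0.1548,0.0106],30],
    [[9,-50,-6.5],[0,0,0],30],
    [[9,-50,-6.5],[0,0,0],30],
    [[9,-50,-6.5],[0,0,0],30],
    [[9,-50,-6.5],[0,0,0],30],
    [[9,-50,-6.5],[0,0,0],30],
    [[0,0,0],[0,0,0],30],
  ],
)

```text
time_s: 7.48
position: [0.5133, -0.0395, 0.281]
orientation: [2.916, -0.773, 0.166]
contact_force: [0.2, -0.2, -2.0]
opening: 0.0382
```

```bash
python3 - <<'E'
from h import *
s=st();Rt=Rp(); rows([.518,.14,.285],Rt)
E
```

```text
7.47 p [513.3 -39.5 281. ] rpy [ 2.916 -0.773  0.166] F [ 0.2 -0.2 -2. ] M [0.07 0.64 0.04] op 38.2 q [-0.15 -0.55  1.99 -0.    0.91 -0.22]
shift [  27.4 -176.5  -18.9] rot [-0.004 -0.002  0.006]
```

Call:
servo_tool(
  series=[
    [[6.8,-44,-4.7],[0,0,0],30],
    [[6.8,-44,-4.7],[0,0,0],30],
    [[6.8,-44,-4.7],[0,0,0],30],
    [[6.8,-44,-4.7],[0,0,0],30],
    [[0,0,0],[0,0,0],30],
    [[0,0,0],[0,0,0],30],
  ],
)

```text
time_s: 8.22
position: [0.5194, 0.1344, 0.2842]
orientation: [2.914, -0.772, 0.159]
contact_force: [-0.4, 0.0, -2.9]
opening: 0.0379
```

```bash
python3 - <<'E'
from h import *
s=st();Rt=Rp(); rows([.518,.14,.285],Rt); rows([.6245,.142,.1765],Rt)
t=cam("top");s=cam("scene");cv2.imwrite("pics/t2.png",t["pixels"]);cv2.imwrite("pics/s2.png",s["pixels"])
def z(i,x,y,w,h,W=400,H=300): return cv2.resize(i[y:y+h,x:x+w],(W,H),interpolation=cv2.INTER_CUBIC)
cv2.imwrite("pics/crop3.png",np.hstack([z(t["pixels"],165,170,160,120),z(s["pixels"],220,250,160,120)]))
E
```

```text
8.22 p [519.4 134.4 284.2] rpy [ 2.914 -0.772  0.159] F [-0.4  0.  -2.9] M [ 0.09  0.56 -0.01] op 37.9 q [ 0.36 -0.4   1.88 -0.45  0.99  0.41]
shift [ 0.2 -5.4 -2.2] rot [0.002 0.    0.001]
shift [ 1.000e-01 -2.500e+01  1.486e+02] rot [0.002 0.    0.001]
```

View pics/crop3.png

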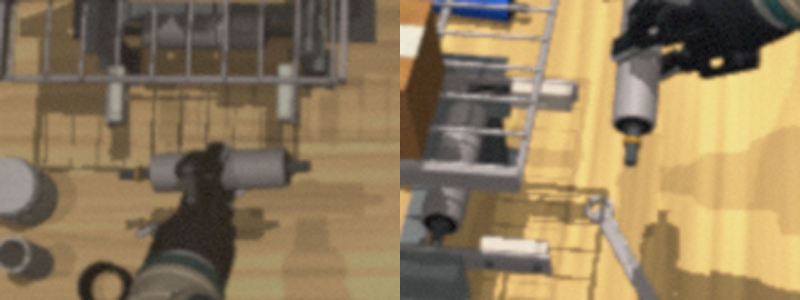

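Sprung tip is at top px (213.4,239.6) / scene px (312,316), and the fixed tip at top px (288.6,236.4). The roller hangs free in front of the track.

```bash
python3 - <<'E'
from h import *
t=cam("top");s=cam("scene")
S=status.get_state();Rc=R.from_euler("xyz",S["orientation"])
X=tri([s,t],[(312,316),(213.4,239.6)]); print("tip in tool",Rc.inv().apply(X-S["position"])*1e3)
u=-Rc.as_matrix()[:,1]; print("u",u.round(3))
for zz in (.28,.285,.29):
  c=S["position"]+Rc.apply([0,0,0]); 
Y=cast(t,[(288.6,236.4)],S["position"][2]+.0145)[0];print("fixed",Y, Rc.inv().apply(Y-S["position"])*1e3)
# predicted pixels
for v in ([0,-102,0],[0,91,0],[0,-104,0]):
  P=S["position"]+Rc.apply(np.array(v)/1e3); print(v,proj(t,P),proj(s,P))
for c,(x,y,w,h) in((t,(208,234,14,12)),(s,(306,306,14,14))): print(c["pixels"][y:y+h,x:x+w].min(2))
E
```

```text
tri [0.5184 0.2373 0.2648] resid mm [np.float64(0.2), np.float64(0.2)]
tip in tool [  -3.35684116 -105.25939541    1.36649096]
u [ 0.002  0.987 -0.161]
fixed [0.51808927 0.04741652 0.29949217] [-0.59334143 87.74738133 -1.17282372]
[0, -102, 0] [[214.17424426 238.70091236]] [[311.50578545 313.90592965]]
[0, 91, 0] [[289.95186536 235.8702591 ]] [[317.97600918 241.06551562]]
[0, -104, 0] [[213.41596354 238.72930306]] [[311.43154556 314.74180279]]
[[ 97  89  86  88  90  85  81  88  95 100 101  96  97  94]
 [ 94  92  95  97  97  94  89  93  99 102  97  96  87  87]
 [ 80  82  78  81  81  88  81  91  98  94  93  84  72  62]
 [ 72  71  68  67  73  72  69  71  78  75  75  66  56  57]
 [ 74  74  72  69  67  57  65  63  63  63  59  58  53  57]
 [ 86  84  87  86  73  67  57  62  62  56  58  56  55  59]
 [ 92  92  95  92  82  66  57  56  57  56  57  54  51  51]
 [ 90  92  93  93  87  75  65  65  63  65  59  58  52  51]
 [ 94  96  92  89  93  84  81  82  83  84  84  78  67  68]
 [ 94  90  94  93  92  90  93  90  92  90  90  86  85  84]
 [ 92  94  94  92  90  93  93  93  92  93  91  86  94  91]
 [ 
[... 183 characters left out ...]
1 117  89  74  85  91  88  69  60  77 101 109 109]
 [134 133 124 107  83  88  88  88  72  73  96 106 111 110]
 [135 132 129 111  93  87  93  84  78  83 103 105 111 109]
 [134 133 126 108  92  90  91  83  80  88 105 110 111 111]
 [137 129 122  99  89  91  90  83  79  88 104 110 110 108]
 [134 132 116  97  83  87  84  79  81  94 105 110 113 111]
 [134 130 116  89  71  63  64  68  76  98 110 110 113 110]
 [138 131 116  93  71  58  56  64  83  98 110 112 107 108]
 [137 128 119 105  92  87  80  82  96 105 109 110 110 109]
 [137 126 121 110 103 102  97 100 102 107 109 110 109 108]
 [133 126 118 109 105 106 102 104 103 106 110 108 107 108]
 [128 117 110 107 105 108 106 102 107 110 110 112 109 108]]
```

```bash
python3 - <<'E'
from h import *
st();rows([.625,.1443,.1793],Rp())
E
```

```text
8.43 p [519.5 134.  285. ] rpy [ 2.915 -0.774  0.157] F [-0.3  0.1 -2.7] M [ 0.02  0.64 -0.05] op 38.3 q [ 0.36 -0.4   1.88 -0.45  0.99  0.42]
shift [  1.8 -27.4 147.1] rot [ 0.003 -0.001 -0.001]
```

Call:
servo_tool(
  series=[
    [[0.3,-4.5,30],[0,0,0],30],
    [[0.3,-4.5,30],[0,0,0],30],
    [[0.3,-4.5,30],[0,0,0],30],
    [[0.3,-4.5,25],[0,0,0],30],
    [[0.3,-4.5,20],[0,0,0],30],
    [[0.3,-4.5,12],[0,0,0],30],
    [[0,0,0],[0,0,0],30],
    [[0,0,0],[0,0,0],30],
  ],
)

```text
time_s: 9.43
position: [0.6251, 0.1456, 0.181]
orientation: [2.915, -0.776, 0.16]
contact_force: [2.2, 0.1, 1.3]
opening: 0.038
```

```bash
python3 - <<'E'
from h import *
S=st();rows([.625,.1443,.1793],Rp())
t=cam("top");s=cam("scene")
def z(i,x,y,w,h,W=400,H=300): return cv2.resize(i[y:y+h,x:x+w],(W,H),interpolation=cv2.INTER_CUBIC)
Rc=R.from_euler("xyz",S["orientation"]);P=S["position"]+Rc.apply([0,-.104,0])
print("pred tip",P,proj(t,P),proj(s,P),"mouth",proj(t,[.6245,.259,.16]),proj(s,[.6245,.259,.16]))
cv2.imwrite("pics/crop4.png",np.hstack([z(t["pixels"],190,180,80,60),z(s["pixels"],235,300,80,60)]))
E
```

```text
9.43 p [625.1 145.6 181. ] rpy [ 2.915 -0.776  0.16 ] F [2.2 0.1 1.3] M [-0.25 -0.14  0.17] op 38.0 q [ 0.31 -0.01  1.75 -0.51  0.72  0.51]
shift [-1.4  1.   1.3] rot [ 0.001 -0.004  0.   ]
pred tip [0.62512473 0.24824709 0.16438144] [[217.88250984 207.22898222]] [[266.36297518 343.73485855]] mouth [[214.3174104  207.87129566]] [[266.11080329 348.84814206]]
```

View pics/crop4.png

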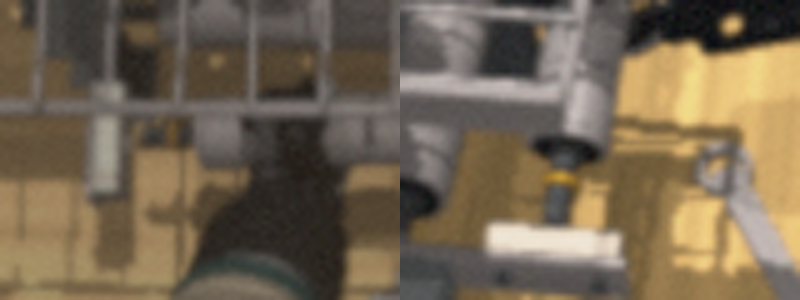

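Sprung tip is at scene px (266.3,344), as predicted and in line with the left socket. An unexpected ~4 N appeared, so I check the fixed end.

Call:
servo_tool(
  series=[
    [[0,0,0],[0,0,0],30],
    [[0,0,0],[0,0,0],30],
  ],
)

```text
time_s: 9.78
position: [0.6251, 0.1457, 0.1806]
orientation: [2.915, -0.776, 0.16]
contact_force: [2.5, -0.1, 4.1]
opening: 0.0379
```

```bash
python3 - <<'E'
from h import *
S=st();rows([.625,.1443,.1793],Rp())
t=cam("top");s=cam("scene")
Rc=R.from_euler("xyz",S["orientation"]);P=S["position"]+Rc.apply([0,.089,0])
print("pred fixed",P,proj(t,P),proj(s,P))
def z(i,x,y,w,h,W=400,H=300): return cv2.resize(i[y:y+h,x:x+w],(W,H),interpolation=cv2.INTER_CUBIC)
cv2.imwrite("pics/crop5.png",np.hstack([z(t["pixels"],240,175,80,60),z(s["pixels"],240,250,80,60)]))
E
```

```text
9.78 p [625.1 145.7 180.6] rpy [ 2.915 -0.776  0.16 ] F [ 2.5 -0.1  4.1] M [-0.41 -0.49  0.23] op 37.9 q [ 0.31 -0.01  1.75 -0.51  0.72  0.51]
shift [-1.2  1.2  1. ] rot [ 0.001 -0.004  0.001]
pred fixed [0.62511126 0.05783834 0.1949257 ] [[286.53585564 203.68877007]] [[276.3887848  272.44657097]]
```

View pics/crop5.png

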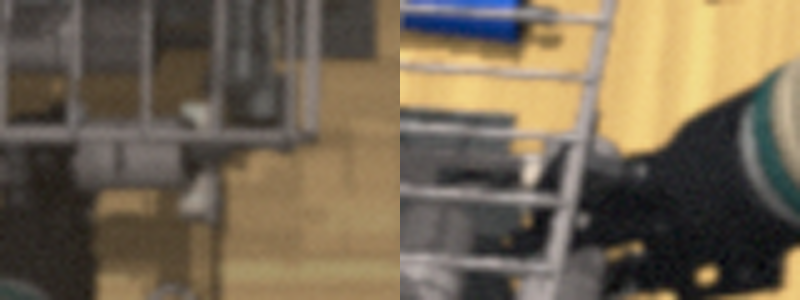

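The fixed-end tube rim is resting on the right block's top: while the sprung tip is still short of the socket, the tube overlaps the block. I lift and use a steeper tilt (0.23 rad).

```bash
python3 - <<'E'
from h import *
S=st();Rc=R.from_euler("xyz",S["orientation"]); print("up12",Rc.inv().apply([0,0,12]))
R2=Rp(phi=.23); print("rot",(Rc.inv()*R2).as_rotvec()); print("then",R2.inv().apply(np.array([.625,.1497,.1867])-S["position"]-[0,0,.012])*1e3)
E
```

```text
9.88 p [625.1 145.7 180.5] rpy [ 2.915 -0.776  0.16 ] F [ 3.5 -0.   4.9] M [-0.49 -0.53  0.24] op 38.2 q [ 0.31 -0.01  1.75 -0.51  0.72  0.51]
up12 [ 8.40125645  1.92751109 -8.34886765]
rot [-0.04851255 -0.00352951 -0.04860889]
then [-3.43432703 -5.25251403  3.23689023]
```

Call:
servo_tool(
  series=[
    [[4.2,1,-4.2],[0,0,0],30],
    [[4.2,1,-4.2],[-0.0245,0,-0.0245],30],
    [[0,0,0],[-0.0245,-0.0035,-0.0245],30],
    [[0,0,0],[0,0,0],30],
    [[0,0,0],[0,0,0],30],
  ],
)

```text
time_s: 10.5
position: [0.6244, 0.1455, 0.1908]
orientation: [2.822, -0.756, 0.223]
contact_force: [-0.1, 0.7, -2.2]
opening: 0.038
```

```bash
python3 - <<'E'
from h import *
S=st();rows([.625,.1497,.1867],Rp(phi=.23))
t=cam("top");s=cam("scene")
Rc=R.from_euler("xyz",S["orientation"])
P=S["position"]+Rc.apply([0,-.104,0]);Q=S["position"]+Rc.apply([0,.089,0])
print("pred tip",P,proj(t,P),proj(s,P),"fixed",proj(t,Q))
def z(i,x,y,w,h,W=400,H=300): return cv2.resize(i[y:y+h,x:x+w],(W,H),interpolation=cv2.INTER_CUBIC)
cv2.imwrite("pics/crop6.png",np.hstack([z(t["pixels"],200,175,100,75),z(s["pixels"],225,280,80,60)]))
E
```

```text
10.5 p [624.4 145.5 190.8] rpy [ 2.822 -0.756  0.223] F [-0.1  0.7 -2.2] M [ 0.09  0.64 -0.03] op 38.0 q [ 0.33 -0.    1.73 -0.58  0.78  0.52]
shift [-1.7 -5.   2.6] rot [0.    0.003 0.001]
pred tip [0.62439647 0.24677898 0.16704575] [[218.21847854 207.25608679]] [[266.66924147 342.5539443 ]] fixed [[285.80917747 202.48679908]]
```

View pics/crop6.png

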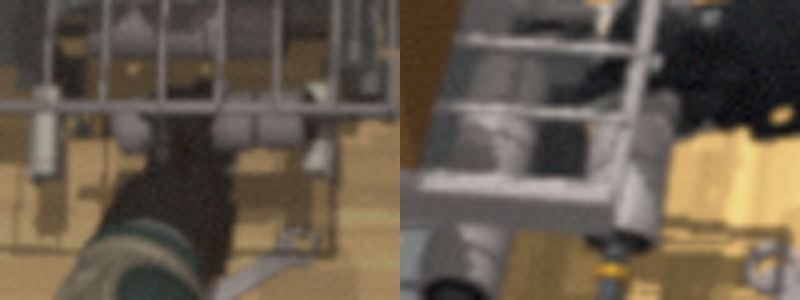

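Call:
servo_tool(
  series=[
    [[-1.7,-5,2.6],[0,0,0],30],
    [[0,0,0],[0,0,0],30],
    [[0,-3,0],[0,0,0],30],
    [[0,-3,0],[0,0,0],30],
    [[0,-3,0],[0,0,0],30],
    [[0,-3,0],[0,0,0],30],
    [[0,0,0],[0,0,0],30],
    [[0,0,0],[0,0,0],30],
  ],
)

```text
time_s: 11.6
position: [0.6254, 0.1616, 0.1848]
orientation: [2.822, -0.757, 0.224]
contact_force: [-1.5, 0.9, -2.0]
opening: 0.038
```

```bash
python3 - <<'E'
from h import *
S=st();Rc=R.from_euler("xyz",S["orientation"]);print("tip",S["position"]+Rc.apply([0,-.104,0]));rows([.625,.1497,.1867],Rp(phi=.23))
E
```

```text
11.6 p [625.4 161.6 184.8] rpy [ 2.822 -0.757  0.224] F [-1.5  0.9 -2. ] M [0.22 0.65 0.08] op 38.0 q [ 0.36  0.02  1.72 -0.61  0.78  0.57]
tip [0.62535934 0.26281404 0.16100946]
shift [-0.8 12.   0.3] rot [0.    0.002 0.   ]
```

The tip is about 4 mm inside the socket with almost no axial force, so it entered. Pressing on.

Call:
servo_tool(
  series=[
    [[-0.3,-3,-0.3],[0,0,0],30],
    [[0,-3,0],[0,0,0],30],
    [[0,-3,0],[0,0,0],30],
    [[0,0,0],[0,0,0],30],
    [[0,0,0],[0,0,0],30],
  ],
)

```text
time_s: 12.22
position: [0.625, 0.1699, 0.1828]
orientation: [2.821, -0.757, 0.223]
contact_force: [-1.1, -3.9, -1.2]
opening: 0.038
```

```bash
python3 - <<'E'
from h import *
S=st();Rc=R.from_euler("xyz",S["orientation"]);print("tip",S["position"]+Rc.apply([0,-.104,0]))
E
```

```text
12.22 p [625.  169.9 182.8] rpy [ 2.821 -0.757  0.223] F [-1.1 -3.9 -1.2] M [-0.32  0.46 -0.45] op 38.0 q [ 0.38  0.04  1.71 -0.62  0.79  0.59]
tip [0.62508985 0.2711513  0.15897617]
```

Spring contact began at tip y ≈ 0.268, as expected for the socket bottom. Compressing to about 17 mm.

Call:
servo_tool(
  series=[
    [[0,-3,0],[0,0,0],30],
    [[0,-3,0],[0,0,0],30],
    [[0,-3,0],[0,0,0],30],
    [[0,-2.7,0],[0,0,0],30],
    [[0,-2.5,0],[0,0,0],30],
    [[0,0,0],[0,0,0],30],
    [[0,0,0],[0,0,0],30],
  ],
)

```text
time_s: 13.1
position: [0.6251, 0.1827, 0.1796]
orientation: [2.82, -0.757, 0.223]
contact_force: [-0.7, -7.9, -0.0]
opening: 0.0381
```

```bash
python3 - <<'E'
from h import *
S=st();Rc=R.from_euler("xyz",S["orientation"]);P=S["position"];print("tipfree",P+Rc.apply([0,-.104,0]))
tip=np.array([.6247,.268,.160])
u=-Rc.as_matrix()[:,1]; 
for phi in (.15,.08,.0):
  R2=Rp(phi=phi); T=tip-R2.apply([0,-.0868,0]); print(phi,"T",T); rows(T,R2); 
  print("seq turn then shift",R2.inv().apply(T-P)*1e3)
E
```

```text
13.1 p [625.1 182.7 179.6] rpy [ 2.82  -0.757  0.223] F [-0.7 -7.9 -0. ] M [-0.85  0.38 -1.03] op 38.1 q [ 0.41  0.06  1.69 -0.64  0.8   0.63]
tipfree [0.62528545 0.28392664 0.15563436]
0.15 T [0.6247     0.18217467 0.17297123]
shift [-4.9 -1.   4.4] rot [0.06  0.002 0.057]
seq turn then shift [-4.93886095 -0.44858499  4.39664237]
0.08 T [0.6247     0.18147761 0.1669366 ]
shift [-9.1 -1.7  8.6] rot [0.109 0.002 0.106]
seq turn then shift [-9.24077465  0.22678262  8.70198317]
0.0 T [0.6247 0.1812 0.16  ]
shift [-13.9  -3.   13.5] rot [0.166 0.002 0.163]
seq turn then shift [-14.10224366   1.51757034  13.56732504]
```

Call:
servo_tool(
  series=[
    [[-3.5,-0.5,3.4],[0.0415,0.0005,0.0408],30],
    [[-3.5,-0.5,3.4],[0.0415,0.0005,0.0408],30],
    [[0,0,0],[0,0,0],30],
  ],
)

```text
time_s: 13.48
position: [0.625, 0.1812, 0.1695]
orientation: [2.98, -0.777, 0.112]
contact_force: [-1.3, -9.6, 0.2]
opening: 0.0381
```

Call:
servo_tool(
  series=[
    [[-3.5,-0.3,3.4],[0.0415,0.0005,0.0408],30],
    [[-3.5,-0.3,3.4],[0.0415,0.0005,0.0408],30],
    [[0,0,0],[0,0,0],30],
    [[0,0,0],[0,0,0],30],
  ],
)

```text
time_s: 13.98
position: [0.6248, 0.1811, 0.1597]
orientation: [-3.141, -0.785, -0.001]
contact_force: [0.0, -10.0, 0.0]
opening: 0.0381
```

```bash
python3 - <<'E'
from h import *
S=st();Rc=R.from_euler("xyz",S["orientation"]);P=S["position"];print("tipfree",P+Rc.apply([0,-.104,0]),"fixed",P+Rc.apply([0,.089,0]));rows([.6245,.1815,.160],Rp(phi=0))
t=cam("top");s=cam("scene")
for a in ([.6245,.268,.16],[.6242,.0925,.16]):print(proj(t,a),proj(s,a))
def z(i,x,y,w,h,W=400,H=300): return cv2.resize(i[y:y+h,x:x+w],(W,H),interpolation=cv2.INTER_CUBIC)
cv2.imwrite("pics/crop7.png",np.hstack([z(t["pixels"],200,175,100,75),z(s["pixels"],235,270,120,90)]))
E
```

```text
13.97 p [624.8 181.1 159.7] rpy [-3.141e+00 -7.850e-01 -1.000e-03] F [  0. -10.   0.] M [-1.02  0.34 -1.16] op 38.1 q [ 0.32  0.02  1.76 -0.38  0.63  0.54]
tipfree [0.62488019 0.2851339  0.15976747] fixed [0.62476067 0.09213397 0.15964863]
shift [-0.  -0.4 -0.4] rot [ 0.     0.    -0.001]
[[211.08404893 207.9172282 ]] [[265.52651625 352.26506328]]
[[274.597613   207.19105753]] [[275.95373663 291.95209099]]
```

View pics/crop7.png

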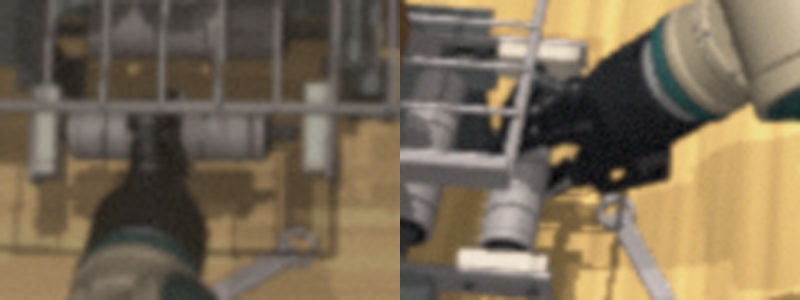

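The roller lies level between the brackets, sprung stub in the left socket (top px ~211,208), fixed tip just off the right face (~275,207). Now easing right to feel for the socket.

Call:
servo_tool(
  series=[
    [[0,2,0],[0,0,0],30],
    [[0,2,0],[0,0,0],30],
    [[0,1.5,0],[0,0,0],30],
    [[0,0,0],[0,0,0],30],
    [[0,0,0],[0,0,0],30],
  ],
)

```text
time_s: 14.7
position: [0.6248, 0.1762, 0.1598]
orientation: [-3.14, -0.785, -0.001]
contact_force: [-0.3, -8.2, -0.9]
opening: 0.0381
```

```bash
python3 - <<'E'
from h import *
S=st()
E
```

```text
14.7 p [624.8 176.2 159.8] rpy [-3.14e+00 -7.85e-01 -1.00e-03] F [-0.3 -8.2 -0.9] M [-0.74  0.39 -0.95] op 38.1 q [ 0.31  0.01  1.77 -0.37  0.63  0.52]
```

Call:
servo_tool(
  series=[
    [[0,1.5,0],[0,0,0],30],
    [[0,1.5,0],[0,0,0],30],
    [[0,0,0],[0,0,0],30],
    [[0,0,0],[0,0,0],30],
  ],
)

```text
time_s: 15.2
position: [0.6247, 0.1751, 0.1599]
orientation: [-3.137, -0.786, -0.001]
contact_force: [3.7, 4.6, -3.9]
opening: 0.0381
```

```bash
python3 - <<'E'
from h import *
S=st()
E
```

```text
15.2 p [624.7 175.1 159.9] rpy [-3.137e+00 -7.860e-01 -1.000e-03] F [ 3.7  4.6 -3.9] M [0.57 0.39 0.36] op 38.1 q [ 0.3   0.01  1.77 -0.36  0.63  0.51]
```

It met the right block's face (Fy flipped to +4.6 N at fixed tip y ≈ 0.086). I ease to light contact and slide in +x, pivoting about the left socket.

Call:
servo_tool(
  series=[
    [[0,-1,0],[0,0,0],30],
    [[0,0,0],[0,0,0],30],
  ],
)

```text
time_s: 15.45
position: [0.6247, 0.1753, 0.1599]
orientation: [-3.139, -0.785, -0.001]
contact_force: [2.8, 1.9, -2.8]
opening: 0.0378
```

Call:
servo_tool(
  series=[
    [[0.35,0,0.35],[0.0039,0,-0.0039],30],
    [[0.35,0,0.35],[0.0039,0,-0.0039],30],
    [[0,0,0],[0,0,0],30],
  ],
)

```text
time_s: 15.82
position: [0.6255, 0.1751, 0.1599]
orientation: [-3.139, -0.785, 0.011]
contact_force: [-3.8, -0.1, -0.2]
opening: 0.0381
```

Call:
servo_tool(
  series=[
    [[0.35,0,0.35],[0.0039,0,-0.0039],30],
    [[0.35,0,0.35],[0.0039,0,-0.0039],30],
    [[0,0,0],[0,0,0],30],
  ],
)

```text
time_s: 16.2
position: [0.6268, 0.1752, 0.1599]
orientation: [-3.139, -0.785, 0.022]
contact_force: [-1.4, 0.1, 0.3]
opening: 0.0382
```

```bash
python3 - <<'E'
from h import *
S=st();Rc=R.from_euler("xyz",S["orientation"]);P=S["position"]
t=cam("top");s=cam("scene")
for d in (67,78,89): Q=P+Rc.apply([0,d/1e3,0]);print(d,Q,proj(t,Q),proj(s,Q))
print("left stub",proj(t,P+Rc.apply([0,-.085,0])))
print(t["pixels"][198:220,262:279].min(2)); print(s["pixels"][284:304,266:292].min(2))
cv2.imwrite("pics/crop8.png",np.hstack([cv2.resize(t["pixels"][190:226,240:288],(400,300),interpolation=cv2.INTER_CUBIC),cv2.resize(s["pixels"][270:306,255:303],(400,300),interpolation=cv2.INTER_CUBIC)]))
E
```

```text
16.2 p [626.8 175.2 159.9] rpy [-3.139 -0.785  0.022] F [-1.4  0.1  0.3] M [ 0.11  0.62 -0.06] op 38.2 q [ 0.29  0.01  1.77 -0.33  0.62  0.47]
67 [0.6283546  0.1082562  0.15977397] [[268.8821194  205.80682878]] [[273.47409855 296.84738568]]
78 [0.628618   0.09725937 0.1597525 ] [[272.88005942 205.66683534]] [[273.96844823 293.40621584]]
89 [0.62888139 0.08626255 0.15973104] [[276.87915775 205.52740856]] [[274.45659173 290.00798397]]
left stub [[213.87861207 207.79555717]]
[[ 48  50  48  53  48  60  82  94  67  52  53  50  50  62 107 140 148]
 [ 60  60  59  61  64  66  92  94  68  61  59  54  51  64 103 136 148]
 [ 87  87  87  90  89  91  99 105  91  85  89  84  81  83 104 124 133]
 [112 115 109 111 111 108 104 107 107 110 112 111 106 107 111 118 116]
 [106 105 106 111 108  98  90  96  98 102 102 102 103 105 106 107 104]
 [ 87  87  97 101 101  91  75  69  73  76  75  76  73  83  94 107 113]
 [ 81  91 107 112 106  84  61  50  52  60  56  57  52  71 103 129 137]
 [ 87  92 113 119 109  92  64  53  54  58  59  53  53  70 111 144 149]
 [ 89  98 116 119 111  93  64  52  58  62  61  58  53  
[... 2420 characters left out ...]
46  31  26
   24  26  29  28  32  30  20  26]
 [ 62  34  37  81 132 160 147 100  54  45  50  55  45  41  41  36  30  24
   30  26  18  23  25  21  22  20]
 [ 42  29  48  98 148 160 139  92  70  73  64  51  41  36  29  21  23  20
   23  24  28  25  25  22  17  24]
 [ 49  40  46 103 153 160 134  86  88  95  77  49  35  31  18  23  19  26
   18  29  19  17  16  19  22  21]
 [ 56  48  64 110 152 158 125  74  61  65  55  36  32  26  30  23  24  22
   22  26  23  24  26  22  26  24]
 [101 101 108 126 149 147 116  57  30  30  22  24  30  22  28  26  14  24
   27  29  24  17  26  18  18  22]
 [136 143 150 152 150 138  98  49  24  21  26  16  15  22  26  24  23  25
   21  21  24  23  16  22  30  29]]
```

View pics/crop8.png

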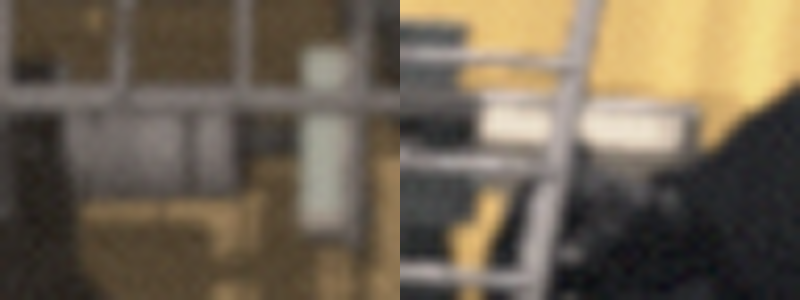

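Call:
servo_tool(
  series=[
    [[0,-4,0],[0,0,0],30],
    [[0,0,0],[0,0,0],30],
    [[0,0,0],[0,0,0],30],
  ],
)

```text
time_s: 16.68
position: [0.6268, 0.1777, 0.1598]
orientation: [3.141, -0.785, 0.022]
contact_force: [-0.8, -7.9, -1.0]
opening: 0.0385
```

Call:
servo_tool(
  series=[
    [[0,2,0],[0,0,0],30],
    [[0,2,0],[0,0,0],30],
    [[0,0,0],[0,0,0],30],
  ],
)

```text
time_s: 17.05
position: [0.6268, 0.1753, 0.1598]
orientation: [-3.139, -0.785, 0.022]
contact_force: [2.7, -0.8, -1.8]
opening: 0.0386
```

Call:
servo_tool(
  series=[
    [[0,1,0],[0,0,0],30],
    [[0,0,0],[0,0,0],30],
    [[0,0,0],[0,0,0],30],
  ],
)

```text
time_s: 17.42
position: [0.6267, 0.1751, 0.1599]
orientation: [-3.137, -0.786, 0.022]
contact_force: [3.4, 3.6, -3.7]
opening: 0.0381
```

Face contact at the same y at +0 and +4 mm. The fixed end may sit slightly high (the earlier rim contact pushed it up), so I lower it 1.5 mm and sweep back toward −x in light contact.

Call:
servo_tool(
  series=[
    [[0,-3,0],[0,0,0],30],
    [[-0.53,0,0.53],[0.0059,0,0.0059],30],
    [[0,2,0],[0,0,0],30],
    [[0,0,0],[0,0,0],30],
  ],
)

```text
time_s: 17.92
position: [0.6266, 0.1739, 0.159]
orientation: [-3.129, -0.784, 0.012]
contact_force: [-0.6, -7.2, 0.7]
opening: 0.0381
```

Call:
servo_tool(
  series=[
    [[-0.35,0,-0.35],[-0.0039,0,0.0039],30],
    [[-0.35,0,-0.35],[-0.0039,0,0.0039],30],
    [[-0.35,0,-0.35],[-0.0039,0,0.0039],30],
    [[0,0,0],[0,0,0],30],
  ],
)

```text
time_s: 18.42
position: [0.6252, 0.174, 0.1591]
orientation: [-3.129, -0.784, -0.003]
contact_force: [0.5, -7.0, -0.8]
opening: 0.0379
```

Call:
servo_tool(
  series=[
    [[-0.35,0,-0.35],[-0.0039,0,0.0039],30],
    [[-0.35,0,-0.35],[-0.0039,0,0.0039],30],
    [[0,0,0],[0,0,0],30],
  ],
)

```text
time_s: 18.8
position: [0.6245, 0.1739, 0.1591]
orientation: [-3.13, -0.785, -0.014]
contact_force: [5.2, -6.6, -2.4]
opening: 0.0382
```

Call:
servo_tool(
  series=[
    [[-0.35,0,-0.35],[-0.0039,0,0.0039],30],
    [[-0.35,0,-0.35],[-0.0039,0,0.0039],30],
    [[0,0,0],[0,0,0],30],
  ],
)

```text
time_s: 19.18
position: [0.6239, 0.1739, 0.1592]
orientation: [-3.131, -0.786, -0.023]
contact_force: [10.7, -7.5, -4.5]
opening: 0.0374
```

It dropped in (Fy back to spring-only) and the hole wall now resists further −x. Going back to the middle of the hole and letting the roller spring right.

Call:
servo_tool(
  series=[
    [[0.48,0,0.48],[0.0054,0,-0.0054],30],
    [[0.48,0,0.48],[0.0054,0,-0.0054],30],
    [[0.48,0,0.48],[0.0054,0,-0.0054],30],
    [[0.48,0,0.48],[0.0054,0,-0.0054],30],
    [[0,0,0],[0,0,0],30],
  ],
)

```text
time_s: 19.8
position: [0.6259, 0.1739, 0.1591]
orientation: [-3.129, -0.784, 0.005]
contact_force: [-1.4, -7.5, 0.6]
opening: 0.0381
```

Call:
servo_tool(
  series=[
    [[0,1.5,0],[0,0,0],30],
    [[0,1.5,0],[0,0,0],30],
    [[0,0,0],[0,0,0],30],
    [[0,0,0],[0,0,0],30],
  ],
)

```text
time_s: 20.3
position: [0.6259, 0.1712, 0.1591]
orientation: [-3.129, -0.785, 0.005]
contact_force: [-0.7, -6.9, -0.6]
opening: 0.0383
```

Call:
servo_tool(
  series=[
    [[0,1.5,0],[0,0,0],30],
    [[0,1.5,0],[0,0,0],30],
    [[0,1,0],[0,0,0],30],
    [[0,0,0],[0,0,0],30],
    [[0,0,0],[0,0,0],30],
  ],
)

```text
time_s: 20.92
position: [0.626, 0.1676, 0.1591]
orientation: [-3.128, -0.785, 0.005]
contact_force: [-1.2, -4.4, -0.6]
opening: 0.0378
```

Call:
servo_tool(
  series=[
    [[0,1,0],[0,0,0],30],
    [[0,1,0],[0,0,0],30],
    [[0,0,0],[0,0,0],30],
    [[0,0,0],[0,0,0],30],
  ],
)

```text
time_s: 21.42
position: [0.626, 0.1668, 0.1591]
orientation: [-3.126, -0.785, 0.005]
contact_force: [-0.6, 2.5, -0.5]
opening: 0.0377
```

```bash
python3 - <<'E'
from h import *
S=st()
E
```

```text
21.43 p [626.  166.8 159.1] rpy [-3.126 -0.785  0.005] F [-0.6  2.5 -0.5] M [0.44 0.46 0.29] op 37.7 q [ 0.28  0.    1.78 -0.31  0.61  0.45]
```

Both stubs have bottomed (TCP y 0.1669, about 8.4 mm past face contact). Easing the preload and releasing.

Call:
servo_tool(
  series=[
    [[0,-0.6,0],[0,0,0],30],
    [[0,0,0],[0,0,0],30],
    [[0,0,0],[0,0,0],50],
    [[0,0,0],[0,0,0],64],
    [[0,0,0],[0,0,0],64],
    [[0,0,0],[0,0,0],64],
    [[0,0,0],[0,0,0],64],
  ],
)

```text
time_s: 22.3
position: [0.626, 0.1668, 0.159]
orientation: [-3.127, -0.785, 0.005]
contact_force: [0.6, -0.4, 0.6]
opening: 0.064
```

Call:
servo_tool(
  series=[
    [[0,0,-8],[0,0,0],64],
    [[0,0,-15],[0,0,0],64],
    [[0,0,-25],[0,0,0],64],
    [[0,0,-35],[0,0,0],64],
    [[0,0,-45],[0,0,0],64],
    [[0,0,-45],[0,0,0],64],
    [[0,0,-45],[0,0,0],64],
    [[0,0,0],[0,0,0],64],
    [[0,0,0],[0,0,0],64],
  ],
)

```text
time_s: 23.42
position: [0.4718, 0.1628, 0.3127]
orientation: [-3.127, -0.785, 0.005]
contact_force: [0.7, 0.8, -1.1]
opening: 0.0641
```

```bash
python3 - <<'E'
from h import *
S=st()
t=cam("top");s=cam("scene")
for a in ([.6245,.268,.16],[.625,.080,.16]):print(proj(t,a),proj(s,a))
def z(i,x,y,w,h,W=400,H=300): return cv2.resize(i[y:y+h,x:x+w],(W,H),interpolation=cv2.INTER_CUBIC)
cv2.imwrite("pics/crop9.png",np.vstack([np.hstack([z(t["pixels"],200,175,100,75),z(s["pixels"],235,270,100,75)]),np.hstack([z(t["pixels"],60,100,480,360),z(s["pixels"],0,120,480,360)])]))
E
```

```text
23.43 p [471.8 162.8 312.7] rpy [-3.127 -0.785  0.005] F [ 0.7  0.8 -1.1] M [-0.02  0.35  0.02] op 64.1 q [ 0.4  -0.56  1.92 -0.3   1.05  0.44]
[[211.08404893 207.9172282 ]] [[265.52651625 352.26506328]]
[[279.14741782 206.85317846]] [[276.29668817 288.09634071]]
```

View pics/crop9.png

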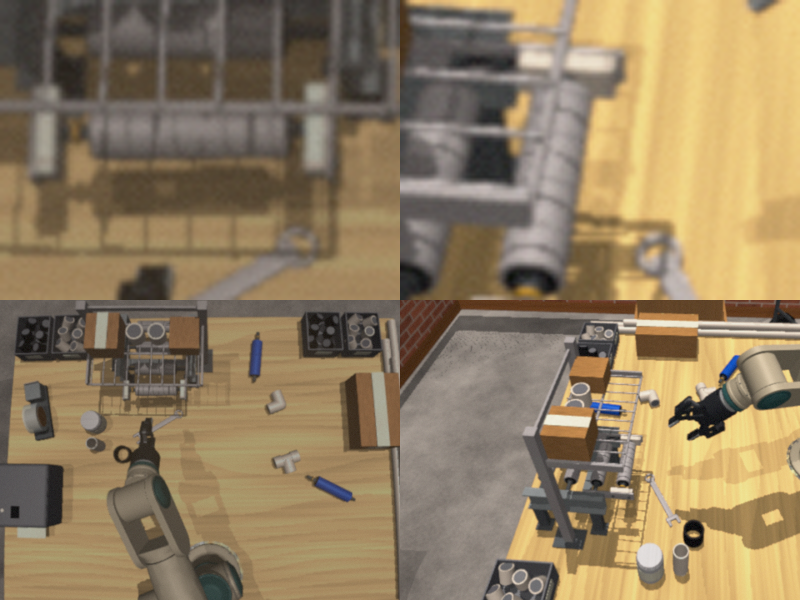

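Top view: the tube spans px ~223–272. That leaves ~22 mm to the left block and ~12 mm to the right; fully home would be 23 and 13. The roller is level and the fittings haven't moved, so I hand in.

```bash
python3 -c "
from cell import finish_job
print(finish_job())"
```

```text
the job is handed in; nothing more can be done
None
```

The roller is back in the empty end place, and I handed the job in at about 23.5 s of the 58 s allowed. No verdict is reported on hand-in.

- **How it went in:** I gripped the roller in the middle and leaned the tool in under the shelf. The sprung stub went into the left socket with the other end tilted up. I pressed it in about 17 mm, levelled it, felt along the right face until the fixed stub dropped in, then let it spring out.
- **Last checks:** Before release, the fixed stub stopped about 8.4 mm past the point where it first touched the right face; the socket is 9 mm deep. After release, the top view showed gaps of about 22 mm on the left and 12 mm on the right, against 23 and 13 mm expected when fully home. The arm was clear of everything, and the bench fittings looked unmoved.
- **What disagreed:**
  - On the first approach the tube rim touched the right block with about 7 N, because I had tilted the roller too little. I lifted it and tilted it more.
  - The first feel for the right socket only met its face. Lowering that end 1.5 mm found the hole, about 2 mm further along x than the cameras had suggested.
  - The right face was about 3 mm further out than I worked out from where the sprung stub touched bottom. I put that down to uncertainty in the spring force.

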